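Put the date label on a food box

TASK

Set the lidded food box in the label press, pushed fully home against the back stop, keeping it level and leaving the mug, the utensil holder and the open tub where they are. Then work the two-stage button on top of the press: push it down to its halfway stop and pause there for a good second while the label feeds, then push it all the way down to stick the label on, and let it come back up. Leave the box in the press.

Things in the scene. Friction and masses are not known exactly. Their poses are not given: they have to be found in the camera images.
- foodbox: White food box with a flat grey lid fixed on, a plain block 120 mm long (its x), 64 mm wide (its y) and 45 mm high, 0.18 to 0.35 kg, loose (sliding it on the plate takes up to about 5 N), standing on the counter. Origin at the centre of its underside, z up. Either end may face the stop.
- press: White and steel label press, bolted down. Its x points from its open front to its back, y left, z up; origin at counter level below the bay point. Steel base plate 250 mm (x = -130 to 120 mm) by 130 mm, its top 8 mm above the counter and open at the front. On its rear stand a column and an overhanging head with the button on top.
- stop (a point): Back stop: middle of the front face of the press's column (110 mm wide), at x = 60, y = 0, z = 30 mm in the press's frame. The food box's far end rests against this face when home. The head above, 110 mm wide, reaches from x = 35 to 125 mm, its underside 75 mm and its top 105 mm above the counter (22 mm clear over the box).
- mouth (a point): Middle of the mouth of the two low steel side rails, on the plate at x = -38, y = 0, z = 8 mm in the press's frame. The rails are 6 mm thick, stand 10 mm above the plate, 76 mm apart, from x = -10 mm to the stop; from x = -38 to -10 mm they flare out (106 mm over their outer ends).
- bay (a point): Point on the press plate, 8 mm above the counter, on the press's middle line: the place of the food box's origin when it is fully home (its far end against the back stop, its length along the press's x). Axes as the press's.
- cap_top (a point): Centre of the top of the button's cap, moving with it: a black round cap 38 mm across on the press's head, at x = 80, y = 0, z = 126 mm in the press's frame when up, 9 mm proud of a grey collar round it. Press straight down with shut fingers. First the cap alone sinks 8 mm against a light spring (2 to 4 N) to the halfway stop, where it stands 1 mm proud of the collar.
- collar_top (a point): Centre of the top of the button's grey collar, 54 mm across, moving with it; when up it stands 12 mm above the head's top. At the halfway stop nothing moves until about 11 N; then cap and collar sink together 8 mm more (11 to 15 N) to the end, 16 mm in all, the collar then 4 mm above the head. Both spring back up when let go.
- cap (a joint): Sinking of the cap into the collar, m: 0 up, 0.008 at the halfway stop and beyond.
- collar (a joint): Sinking of the collar into the head, m: 0 while the button is up or at the halfway stop, 0.008 fully down.
- mug: White mug, 80 mm across and 90 mm high with a side handle; a bystander. Origin at the centre of its underside.
- holder: Round steel utensil holder, 84 mm across and 115 mm high, black utensils in it reaching to 186 mm; a bystander. Origin at the centre of its underside.
- tub: Open white tub without lid, 120 x 85 x 55 mm; a bystander. Origin at the centre of its underside.
There are look-alikes about, which are no part of the job. Leave any green look-alike of the foodbox alone.

How it is judged:
By the outcome, as a careful person would: the job done as asked, in the order asked, and still so for the second after the job is handed in, with the robot touching nothing.
It also fails if it takes over 72 s, if anything falls off the work surface, if the arm or the gripper's body presses on something with over 40 N, if the wrist force passes 120 N, or if a joint passes its speed limit or range.

ROBOT

A 6-joint arm with a two-finger parallel gripper is mounted at the origin on the work surface. World frame = base frame: x ahead of the robot, y to its left, z up, the work surface at z = 0. Lengths are in m, angles in degrees, forces in N, time in s.
With the tool pointing down it reaches from about 0.35 to 0.875 m from the base axis. Payload 4.2 kg.
Tool frame: the origin (TCP) lies at the very end of the fingers, on their centre line; the grasp point (between the pads) lies 19 mm behind it; z points along the fingers, y is the line along which they close (so a half turn about z gives the same grasp; the last joint's range is limited). The gripper opens to 87 mm and grips with 3 to 60 N. Pads are 19 mm wide; open, the fingers measure 117 mm over their backs; the gripper's body (75 mm by 190 mm) begins 51 mm behind the grasp point.
Start: joints at [-54.339, 22.042, 0.453, 0, -68.411, -14.817], TCP at [0.222, -0.584, 0.223] pointing down, gripper open.
Joint ranges: [-179.83, 179.83], [-69.29, 118.12], [-61.27, 80.66], [-181.25, 117.63], [-171.15, -9.14], [-177.46, 177.46]. Speed limits (degrees/s): [159.86, 159.86, 180, 180, 180, 180].

INTERFACE

Orientations are given as a 3x3 rotation matrix whose columns are the frame's x, y, z axes.
In Python, from station import sense, cams, r gives the robot as it stands. The module is installed in compiled form; this text tells all that it offers.
- The arm moves only by the tool step_arm, never from a script. Its argument "targets" is text: rows parted by semicolons, each of 4 numbers parted by spaces: the shift along the tool's x, y, z in cm, then the turn about the tool's z in degrees. In form: x y z turn; .... A call has 1 to 12 rows; each row shifts and turns the commanded pose from where the row before left it, along the tool's axes as they then stand; what a row does not reach is not made up. A row lasts 1/12 s, in which the tool goes at most 41.7 mm and 7.16 degrees, less where a joint would pass 70% of its speed; a pose out of reach is approached as far as the arm can. A call with a gripper value outside its range is refused whole. "claw" is the finger opening in cm, from 0 to 8.7, set as the call begins (left out, the last holds). The fingers move at their own pace and stop on an object; the grip force is fixed at half the most. Time passes only in rows, so rows that do not move let the fingers close. It gives the time, the measured TCP pose, the force, the opening and the grip force at its end, in the units of the state.
- sense(): the state, without advancing time (a new reading comes with each control period).
- cams.capture(name): name is "scene" or "top" or "wrist"; returns a dict with "frame" (384x512x3 uint8, blue, green, red), "vertical_fov" (degrees; the focal length in pixels is half the picture's height over the tangent of half this angle, whatever the lens; pixels are square), "cx", "cy" (the principal point, pixels), "dist_coeffs" ([k1, k2, p1, p2, k3] as OpenCV has them; the pictures are not rectified), "eye" and "rotation" of the camera in the world; the wrist camera has in their place "tool_from_camera" (4x4, takes a point from camera to tool coordinates, whose origin is the TCP and whose axes are the flange's). Camera axes: x right, y down, z forward; pixel columns grow to the right and rows downward; lengths in m; the calibration is good to about 2 mm. A picture is of the moment at which its call begins: read the wrist's pose just before it. There is no depth.
- r.finish_job(): hands the job in; it is judged then, once.
The state is a dict: "time_s": time; "joints": joint angles; "joint_velocities": joint speeds; "effort": joint torques, N m; "tcp_pos": TCP position; "ee_rot": TCP orientation; "wrist_force": force on the tool from outside, world axes, zero at the start; "moment": the same for the moment, N m; "gripper_width": opening from 0.0 (shut) to 1.0 (fully open); "gripper_force": force on a finger pad.
Only numpy, scipy, OpenCV 4.12 (cv2) and the standard library are available. Lean on these libraries where they do the work, as an engineer would, in place of code of your own. Each camera call takes 0.05 s, during which the arm holds its last target. There are 200 camera calls.

## Working session

There is one attempt and no reset: what is moved stays moved. The work goes in short steps, Python scripts to look and compute and a tool call to move; the robot and the scene stay as the last step left them, time stands still between calls to the robot, and variables do not carry over. Pictures are saved under pics/ and viewed, at most 10 in all, crops included, and the job is handed in when it is done.

Besides the shell and the picture viewer there is one more tool, called after "Request:" by a JSON object that holds its "fn" and its "kwargs". step_arm: Moves the arm, as the interface text tells. Its arguments: {"type":"object","properties":{"targets":{"type":"string"},"claw":{"type":"number"}},"required":["targets"]}

```bash
mkdir -p pics; cat >h.py <<'E'
import numpy as np,cv2
from station import sense,cams,r
def cap(n,save=None):
    s=sense(); c=cams.capture(n)
    f=c["frame"]; c["f"]=f.shape[0]/2/np.tan(np.radians(c["vertical_fov"])/2)
    c["K"]=np.array([[c["f"],0,c["cx"]],[0,c["f"],c["cy"]],[0,0,1.]]);c["d"]=np.array(c["dist_coeffs"],float)
    if n=="wrist":
        T=np.array(c["tool_from_camera"]);R=np.array(s["ee_rot"])
        c["eye"]=R@T[:3,3]+np.array(s["tcp_pos"]);c["rotation"]=R@T[:3,:3]
    c["eye"]=np.array(c["eye"]);c["rotation"]=np.array(c["rotation"])
    if save: cv2.imwrite("pics/"+save,f)
    return c
def rays(c,px):
    u=cv2.undistortPoints(np.array(px,float).reshape(-1,1,2),c["K"],c["d"]).reshape(-1,2)
    return np.c_[u,np.ones(len(u))]@c["rotation"].T
def onplane(c,px,z):
    d=rays(c,px); return c["eye"]+d*((z-c["eye"][2])/d[:,2])[:,None]
def proj(c,P):
    P=(np.array(P,float).reshape(-1,3)-c["eye"])@c["rotation"]
    return cv2.projectPoints(P,np.zeros(3),np.zeros(3),c["K"],c["d"])[0].reshape(-1,2)
def tri(ca,pa,cb,pb):
    a=rays(ca,[pa])[0];b=rays(cb,[pb])[0]
    t=np.linalg.lstsq(np.c_[a,-b],cb["eye"]-ca["eye"],rcond=None)[0]
    A=ca["eye"]+t[0]*a;B=cb["eye"]+t[1]*b
    return (A+B)/2,np.linalg.norm(A-B)
E
python3 - <<'E'
from h import *
for n in("scene","top"):
    c=cap(n); print(n,c["eye"],c["rotation"].round(3).tolist(),c["f"],c["d"])
    cv2.imwrite(f"pics/{n}.png",cv2.resize(c["frame"],(800,600)))
print(sense()["ee_rot"])
E
```

```text
scene [ 1.30360798 -0.40770546  0.88083172] [[0.526, 0.605, -0.597], [0.851, -0.374, 0.37], [0.001, -0.703, -0.712]] 364.6976768593147 [-0.02613783  0.          0.          0.          0.        ]
top [0.50542135 0.00753341 1.54231119] [[-0.013, -0.994, 0.109], [-1.0, 0.012, -0.003], [0.002, -0.109, -0.994]] 480.38359178880285 [0.05979217 0.         0.         0.         0.        ]
[[-9.34623744e-01 -3.55637252e-01 -7.76529138e-04]
 [-3.55638092e-01  9.34621947e-01  1.83393087e-03]
 [ 7.35470422e-05  1.99019867e-03 -9.99998017e-01]]
```

View pics/scene.png

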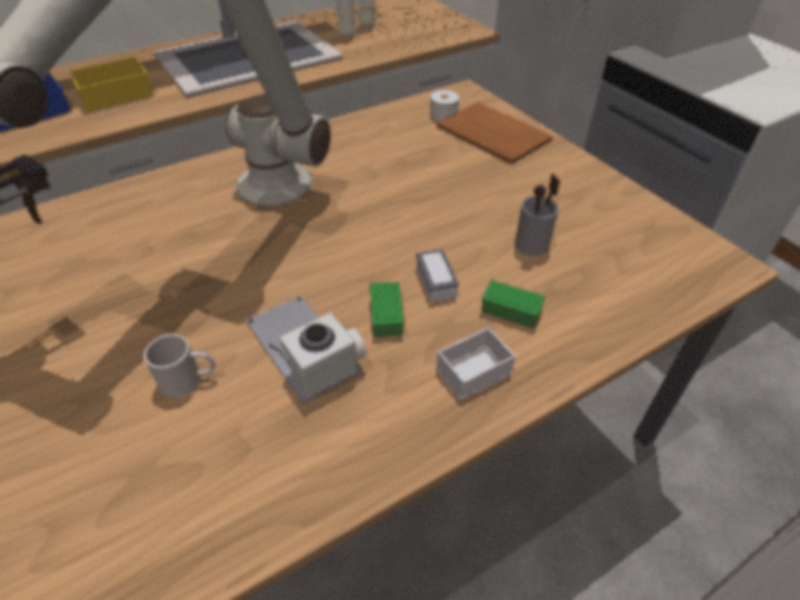

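View pics/top.png

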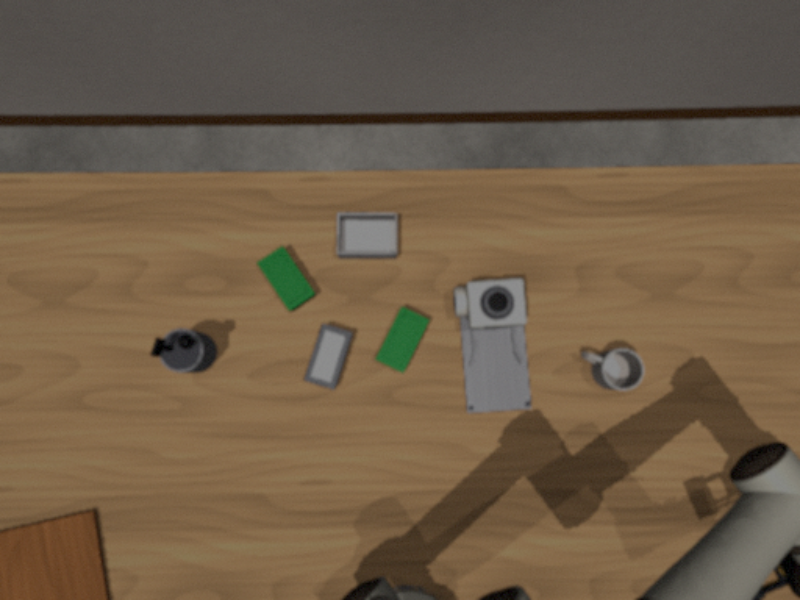

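The scene view shows the box (437,275), press (315,350), and mug left of the press. In the top view the box is at (330,355), between two green look-alikes, the press cap is at (497,301), and its plate's front corners are at (468,411) and (530,408), so the press opens towards the robot.

```bash
python3 - <<'E'
from h import *
def seg(c,roi,lo,hi):
    x0,y0,x1,y1=roi;h=cv2.cvtColor(c["frame"],cv2.COLOR_BGR2HSV)
    m=cv2.inRange(h,lo,hi);k=np.zeros_like(m);k[y0:y1,x0:x1]=m[y0:y1,x0:x1]
    n=cv2.findContours(k,cv2.RETR_EXTERNAL,cv2.CHAIN_APPROX_NONE)[0]
    return max(n,key=cv2.contourArea)
t=cap("top");s=cap("scene");S=.64
R=lambda *a:[int(v*S) for v in a]
def rect(cn,c,z):
    P=onplane(c,cn.reshape(-1,2),z)[:,:2].astype(np.float32)
    b=cv2.minAreaRect(P*1000);print("rect",z,np.round(b[0],1),np.round(b[1],1),round(b[2],1));print(cv2.boxPoints(b).round(0).tolist())
bt=seg(t,R(295,310,365,400),(0,0,60),(180,75,255));rect(bt,t,.045)
bs=seg(s,R(405,240,470,312),(0,0,60),(180,75,255));rect(bs,s,.045)
pt=seg(t,R(440,260,550,425),(0,0,60),(180,75,255));rect(pt,t,.008)
# caps
ct=seg(t,R(475,283,520,322),(0,0,0),(180,255,60));cs=seg(s,R(295,315,340,345),(0,0,0),(180,255,60))
e=[cv2.minEnclosingCircle(q) for q in(ct,cs)];print(e)
ctr=lambda q:(lambda m:(m["m10"]/m["m00"],m["m01"]/m["m00"]))(cv2.moments(q))
print("cap",tri(t,ctr(ct),s,ctr(cs)),onplane(t,[ctr(ct)],.126))
for n,q,c in(("t",bt,t),("s",bs,s)):
    print(n,cv2.approxPolyDP(q,4,True).reshape(-1,2).tolist())
print("p",cv2.approxPolyDP(pt,3,True).reshape(-1,2).tolist())
fc=onplane(t,np.array([[468,411],[530,408]])*S,.008);print(fc)
a=t["frame"][160:280,180:360];b=s["frame"][140:260,150:310]
cv2.imwrite("pics/z.png",np.vstack([cv2.resize(a,(720,300)),cv2.resize(b,(720,300))]) if 0 else np.hstack([cv2.resize(a,(400,267)),cv2.resize(b,(356,267))]))
E
```

```text
rect 0.045 [558.  152.3] [ 65.9 121.6] 71.6
[[490.0, 140.0], [605.0, 102.0], [626.0, 164.0], [511.0, 203.0]]
rect 0.045 [573.7 141.7] [ 74.5 159.2] 71.1
[[486.0, 132.0], [637.0, 81.0], [661.0, 151.0], [510.0, 203.0]]
rect 0.008 [ 578.4 -179.7] [271.4 147.9] 3.0
[[439.0, -113.0], [447.0, -261.0], [718.0, -247.0], [710.0, -99.0]]
[((318.4090881347656, 192.59091186523438), 6.4926300048828125), ((202.0, 213.5), 6.18475866317749)]
cap (array([ 0.65432522, -0.1779777 ,  0.11857721]), np.float64(0.000971969077240305)) [[ 0.653743   -0.17656621  0.126     ]]
t [[206, 207], [195, 243], [213, 248], [225, 213]]
s [[267, 162], [275, 192], [290, 190], [292, 179], [283, 160]]
p [[333, 177], [303, 179], [290, 185], [300, 264], [339, 261]]
[[ 0.44373949 -0.12654316  0.008     ]
 [ 0.44842441 -0.25168431  0.008     ]]
```

Request:
{"fn": "step_arm", "kwargs": {"targets": "0 0 0 6.52;0 0 0 6.52;0 0 0 6.52;0 0 0 6.52;0 0 0 6.52;0 0 0 6.5;-0.4 4 0 0;-0.4 4 0 0;-0.4 4 0 0;-0.4 4 0 0;-0.4 4 0 0;-0.4 4 0 0", "claw": 8.7}}

```text
time_s: 1.2
tcp_pos: [0.3206, -0.3619, 0.2225]
ee_rot: [[-0.949, 0.314, 0.0], [0.314, 0.949, 0.0], [-0.0, 0.0, -1.0]]
wrist_force: [-0.1, -0.1, -0.0]
gripper_width: 0.998
gripper_force: 0.0
```

Request:
{"fn": "step_arm", "kwargs": {"targets": "-0.4 4 0 0;-0.4 4 0 0;-0.4 4 0 0;-0.4 4 0 0;-0.4 4 0 0;-0.4 4 0 0;-0.4 4 0 0;-0.4 4 0 0;-0.4 4 0 0;-0.4 4 0 0;-0.4 4 0 0;-0.4 4 0 0"}}

```text
time_s: 2.2
tcp_pos: [0.5166, 0.0792, 0.2226]
ee_rot: [[-0.95, 0.313, 0.0], [0.313, 0.95, 0.0], [-0.0, 0.0, -1.0]]
wrist_force: [0.9, -0.8, -0.3]
gripper_width: 0.996
gripper_force: 0.0
```

Request:
{"fn": "step_arm", "kwargs": {"targets": "0 4 0 0;0 4 0 0;0 0 0 0;0 0 0 0"}}

```text
time_s: 2.53
tcp_pos: [0.5415, 0.155, 0.2216]
ee_rot: [[-0.951, 0.311, -0.001], [0.311, 0.951, -0.001], [0.001, -0.001, -1.0]]
wrist_force: [-0.1, -0.5, 0.4]
gripper_width: 0.996
gripper_force: 0.0
```

```bash
python3 - <<'E'
from h import *
w=cap("wrist","w1.png");s=sense();print(s["tcp_pos"],s["joints"],s["time_s"],np.round(s["ee_rot"],3).tolist());print(w["eye"],w["rotation"].round(2).tolist())
E
```

```text
[0.54106432 0.15369703 0.22182051] [ 3.23575164e+01  1.60438551e+01 -8.49640626e+00 -1.10431743e-02
 -6.55531621e+01 -1.40531800e+02] 2.5833 [[-0.95, 0.312, -0.001], [0.312, 0.95, -0.001], [0.001, -0.001, -1.0]]
[0.47018779 0.17751089 0.38353978] [[0.31, 0.91, 0.26], [0.95, -0.3, -0.09], [-0.0, 0.27, -0.96]]
```

View pics/w1.png

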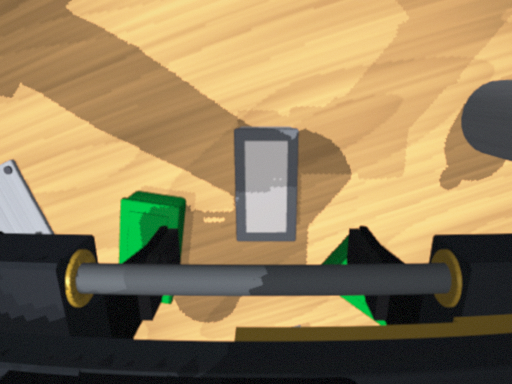

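The wrist picture shows the lid squarely upright at about (236..298, 128..240), with the green look-alikes clear to either side at (150,220) and (345,280).

```bash
python3 - <<'E'
from h import *
w=cap("wrist");t=cap("top")
def big(c,roi):
    x0,y0,x1,y1=roi;h=cv2.cvtColor(c["frame"],cv2.COLOR_BGR2HSV)
    m=cv2.inRange(h,(0,0,60),(180,75,255));k=np.zeros_like(m);k[y0:y1,x0:x1]=m[y0:y1,x0:x1]
    return max(cv2.findContours(k,0,cv2.CHAIN_APPROX_NONE)[0],key=cv2.contourArea)
q=big(w,(215,100,320,258));b=cv2.minAreaRect(q);print(b)
P=onplane(w,q.reshape(-1,2),.045)[:,:2]
for z in(.035,.045,.055):
    P=onplane(w,q.reshape(-1,2),z)[:,:2].astype(np.float32)
    B=cv2.minAreaRect(P*1000);print(z,np.round(B[0],1),np.round(B[1],1),round(B[2],2),cv2.boxPoints(B).round().tolist())
print(tri(w,b[0],t,(209.7,227.7)))
E
```

```text
((267.0, 183.0), (114.0, 64.0), 90.0)
0.035 [558.1 151.5] [ 65.1 123.7] 71.88 [[489.0, 140.0], [607.0, 101.0], [627.0, 163.0], [509.0, 202.0]]
0.045 [555.6 152.2] [ 63.3 120.2] 71.88 [[489.0, 141.0], [603.0, 103.0], [623.0, 164.0], [508.0, 201.0]]
0.055 [553.1 152.9] [ 61.4 116.6] 71.88 [[488.0, 142.0], [599.0, 106.0], [618.0, 164.0], [507.0, 200.0]]
(array([0.55666406, 0.1531601 , 0.03357515]), np.float64(0.002916385381075804))
```

Request:
{"fn": "step_arm", "kwargs": {"targets": "0.5 0.3 3 0;0 0 3 0;0 0 3 0;0 0 3 0;0 0 3 0;0 0 2 0;0 0 1.5 0;0 0 1 0;0 0 0.9 0;0 0 0 0"}}

```text
time_s: 3.52
tcp_pos: [0.5368, 0.1564, 0.0175]
ee_rot: [[-0.949, 0.314, -0.002], [0.314, 0.949, -0.001], [0.002, -0.002, -1.0]]
wrist_force: [-0.1, 0.3, -0.1]
gripper_width: 0.999
gripper_force: 0.0
```

Request:
{"fn": "step_arm", "kwargs": {"targets": "0 0 0 0;0 0 0 0;0 0 0 0;0 0 0 0;0 0 0 0;0 0 0 0;0 0 0 0;0 0 0 0", "claw": 5}}

```text
time_s: 4.18
tcp_pos: [0.5381, 0.158, 0.0194]
ee_rot: [[-0.95, 0.313, 0.002], [0.313, 0.95, 0.001], [-0.001, 0.001, -1.0]]
wrist_force: [-1.4, 0.6, 5.5]
gripper_width: 0.732
gripper_force: 30.0
```

Request:
{"fn": "step_arm", "kwargs": {"targets": "0 0 -1 0;0 0 -1.5 0;0 0 -2 0;0 0 -2 0;0 0 -2 0;0 0 -1.5 0;0 0 0 0;0 0 0 0"}}

```text
time_s: 4.85
tcp_pos: [0.5371, 0.1574, 0.1185]
ee_rot: [[-0.949, 0.314, -0.0], [0.314, 0.949, 0.001], [0.001, 0.0, -1.0]]
wrist_force: [-0.7, -0.8, -2.6]
gripper_width: 0.731
gripper_force: 30.0
```

```bash
python3 - <<'E'
from h import *
w=cap("wrist","w2.png");s=sense();print(s["tcp_pos"],s["wrist_force"],s["moment"],s["gripper_force"],s["gripper_width"])
E
```

```text
[0.53642768 0.15704861 0.117451  ] [ 0.43894395  0.27885827 -3.54536024] [-0.07578051  0.03886254  0.01952717] 29.979850142262876 0.7334057935066266
```

View pics/w2.png

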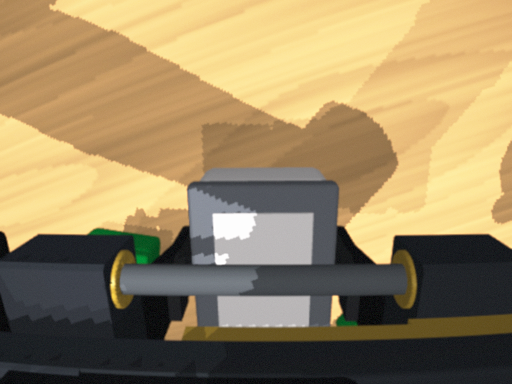

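Request:
{"fn": "step_arm", "kwargs": {"targets": "0 0 0 -3.4;0 0 0 -6;0 0 0 -6;0 0 0 -6;0.4 -0.9 0 0;0.9 -2 0 0;1.2 -2.7 0 0;1.4 -3.1 0 0;1.4 -3.1 0 0;1.4 -3.1 0 0;1.4 -3.1 0 0;1.4 -3.1 0 0"}}

```text
time_s: 5.9
tcp_pos: [0.4518, -0.0603, 0.1174]
ee_rot: [[-0.999, -0.052, -0.003], [-0.052, 0.999, -0.0], [0.003, -0.0, -1.0]]
wrist_force: [0.9, -0.4, -3.0]
gripper_width: 0.732
gripper_force: 30.0
```

Request:
{"fn": "step_arm", "kwargs": {"targets": "1.4 -3.1 0 0;1.4 -3.1 0 0;1.2 -3.1 0 0;1 -2 0 0;0.6 -1.5 0 0;0 0 0 0;0 0 0 0;0 0 0 0;0 0 0 0"}}

```text
time_s: 6.65
tcp_pos: [0.4053, -0.1887, 0.1182]
ee_rot: [[-0.998, -0.055, -0.001], [-0.055, 0.998, 0.0], [0.001, 0.0, -1.0]]
wrist_force: [-0.1, 0.4, -2.8]
gripper_width: 0.733
gripper_force: 30.0
```

```bash
python3 - <<'E'
from h import *
w=cap("wrist","w3.png");s=sense();print(s["tcp_pos"],np.round(s["ee_rot"],3).tolist(),s["wrist_force"])
p=np.array(s["tcp_pos"]);R=np.array(s["ee_rot"])
for n,P in dict(lid=[[.04,.032,-.027],[.04,-.032,-.027]],bot=[[.04,.032,.018],[.04,-.032,.018]]).items(): print(n,proj(w,np.array(P)@R.T+p).round())
u=np.array([.9984,.056,0]);v=np.array([-.056,.9984,0]);O=np.array([.574,-.1816,0])
for q in[(-130,65,8),(-130,-65,8),(-38,53,18),(-38,-53,18)]: print(q,proj(w,O+u*q[0]/1e3+v*q[1]/1e3+[0,0,q[2]/1e3]).round())
E
```

```text
[ 0.40550232 -0.18859261  0.11834349] [[-0.998, -0.055, -0.0], [-0.055, 0.998, 0.0], [0.0, 0.0, -1.0]] [-0.01024092  0.42808214 -2.7438282 ]
lid [[344. 185.]
 [187. 185.]]
bot [[325. 164.]
 [205. 164.]]
(-130, 65, 8) [[337. 233.]]
(-130, -65, 8) [[185. 233.]]
(-38, 53, 18) [[319. 331.]]
(-38, -53, 18) [[203. 331.]]
```

View pics/w3.png

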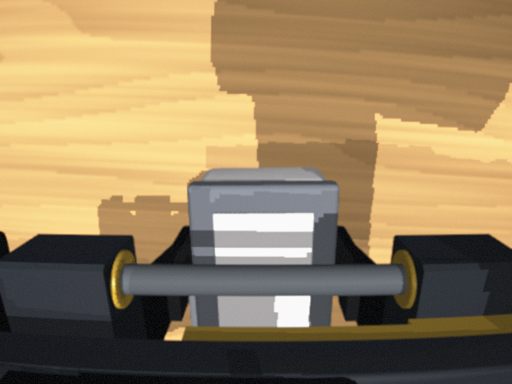

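The box hangs level (lid edge at row 184 and bottom edge at about 169, close to the predictions) but it hides the press. I'll refine the press axis from the plate's side edges in the first top picture.

```bash
python3 - <<'E'
from h import *
t=cap("top","t2.png");f=cv2.imread("pics/top.png");h=cv2.cvtColor(f,cv2.COLOR_BGR2HSV)
m=cv2.inRange(h,(0,0,60),(180,75,255));S=.64
L=[];R=[]
for y in range(345,402,3):
    x=np.flatnonzero(m[y,445:550])+445; L.append((x.min(),y));R.append((x.max()+1,y))
fix=lambda a:(np.array(a)+.5)*S-.5
A=onplane(t,fix(L),.008);B=onplane(t,fix(R),.008)
for P in(A,B):
    k=np.polyfit(P[:,0],P[:,1],1);print("edge deg",np.degrees(np.arctan(k[0])),"y at .45,.574,.65",np.polyval(k,[.45,.574,.65]).round(4))
F=[]
for x in range(475,524,4):
    y=np.flatnonzero(m[340:430,x])+340;F.append((x,y.max()+1))
P=onplane(t,fix(F),.008);k=np.polyfit(P[:,1],P[:,0],1);print("front deg",-np.degrees(np.arctan(k[0])),"x at -.19",np.polyval(k,-.19))
# head top outline (z=.105) white block
g=cv2.inRange(h,(0,0,120),(180,60,255))[265:335,445:545];print(cv2.minAreaRect(onplane(t,fix(cv2.findNonZero(g).reshape(-1,2)+[445,265]),.105)[:,:2].astype(np.float32)*1000))
E
```

```text
edge deg 3.027797495552377 y at .45,.574,.65 [-0.1227 -0.1161 -0.1121]
edge deg 2.9194048113844926 y at .45,.574,.65 [-0.2554 -0.249  -0.2452]
front deg 3.5971971413053643 x at -.19 0.44251235257390964
((643.649658203125, -166.22763061523438), (107.09860229492188, 131.7377471923828), 2.3879358768463135)
```

Request:
{"fn": "step_arm", "kwargs": {"targets": "0 -0.27 1 0;0 0 2 0;0 0 2 0;0 0 2 0;0 0 1.2 0;0 0 0.5 0;0 0 0 0;0 0 0 0"}}

```text
time_s: 7.42
tcp_pos: [0.4062, -0.1917, 0.0319]
ee_rot: [[-0.998, -0.056, 0.001], [-0.056, 0.998, -0.0], [-0.0, -0.0, -1.0]]
wrist_force: [-0.2, 0.7, -2.4]
gripper_width: 0.732
gripper_force: 30.0
```

Request:
{"fn": "step_arm", "kwargs": {"targets": "-0.5 0 0 0;-0.8 0 0 0;-1 0 0 0;-1 0 0 0;-1 0 0 0;-1 0 0 0;-1 0 0 0;-1 0 0 0;-0.8 0 0 0;-0.4 0 0 0;0 0 0 0;0 0 0 0"}}

```text
time_s: 8.42
tcp_pos: [0.4901, -0.1872, 0.0313]
ee_rot: [[-0.999, -0.055, -0.001], [-0.055, 0.999, 0.0], [0.001, 0.0, -1.0]]
wrist_force: [-0.7, 0.1, -2.4]
gripper_width: 0.73
gripper_force: 30.0
```

```bash
python3 - <<'E'
from h import *
s=sense();print(s["tcp_pos"],s["wrist_force"],np.round(s["ee_rot"],3).tolist())
c=cap("scene");t=cap("top")
a=c["frame"][150:270,140:260];b=t["frame"][150:270,260:380]
cv2.imwrite("pics/p1.png",np.hstack([cv2.resize(a,(400,400)),cv2.resize(b,(400,400))]))
E
```

```text
[ 0.49006109 -0.18719465  0.03128762] [-0.69765471  0.06392164 -2.39858308] [[-0.999, -0.055, -0.001], [-0.055, 0.999, 0.0], [0.001, 0.0, -1.0]]
```

View pics/p1.png

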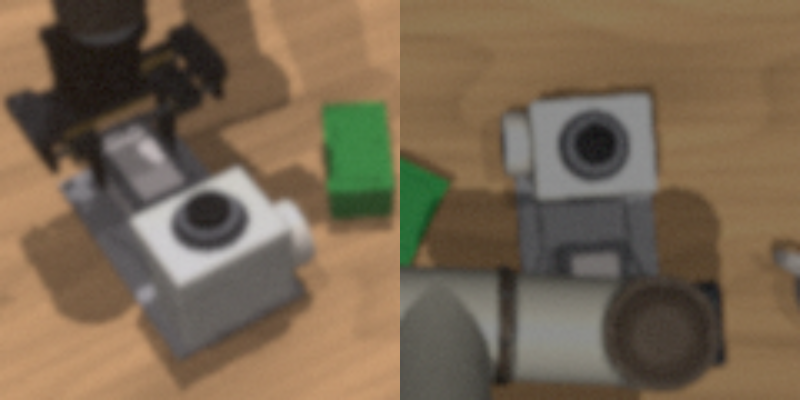

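The box leads squarely between the rails (crop: lid centred at about x=593, y=270), and there is no contact yet.

Request:
{"fn": "step_arm", "kwargs": {"targets": "-0.4 0 0 0;-0.7 0 0 0;-0.8 0 0 0;-0.8 0 0 0;-0.8 0 0 0;-0.7 0 0 0;-0.5 0 0 0;-0.3 0 0 0;0 0 0 0;0 0 0 0"}}

```text
time_s: 9.35
tcp_pos: [0.5401, -0.1844, 0.0313]
ee_rot: [[-0.999, -0.055, -0.001], [-0.055, 0.999, 0.0], [0.001, 0.0, -1.0]]
wrist_force: [-0.1, -0.1, -2.0]
gripper_width: 0.731
gripper_force: 30.0
```

Request:
{"fn": "step_arm", "kwargs": {"targets": "0 0 0.1 0;0 0 0.1 0;0 0 0.1 0;0 0 0 0;0 0 0 0"}}

```text
time_s: 9.77
tcp_pos: [0.5402, -0.1845, 0.0285]
ee_rot: [[-0.999, -0.055, -0.0], [-0.055, 0.999, 0.0], [0.0, 0.0, -1.0]]
wrist_force: [-0.3, -0.5, -2.7]
gripper_width: 0.732
gripper_force: 30.0
```

Request:
{"fn": "step_arm", "kwargs": {"targets": "0 0 0.05 0;0 0 0.05 0;0 0 0 0;0 0 0 0"}}

```text
time_s: 10.1
tcp_pos: [0.5404, -0.1846, 0.0276]
ee_rot: [[-0.998, -0.055, 0.0], [-0.055, 0.998, -0.0], [-0.0, -0.0, -1.0]]
wrist_force: [0.1, -0.6, -2.9]
gripper_width: 0.734
gripper_force: 30.0
```

Request:
{"fn": "step_arm", "kwargs": {"targets": "0 0 0.05 0;0 0 0.05 0;0 0 0 0;0 0 0 0"}}

```text
time_s: 10.43
tcp_pos: [0.5404, -0.1846, 0.0274]
ee_rot: [[-0.998, -0.055, 0.0], [-0.055, 0.998, -0.0], [-0.0, -0.0, -1.0]]
wrist_force: [-3.1, 1.1, 6.4]
gripper_width: 0.727
gripper_force: 30.0
```

Request:
{"fn": "step_arm", "kwargs": {"targets": "0 0 -0.07 0;-0.2 0 0 0;-0.2 0 0 0;-0.2 0 0 0;-0.2 0 0 0;0 0 0 0;0 0 0 0"}}

```text
time_s: 11.02
tcp_pos: [0.5487, -0.1842, 0.0274]
ee_rot: [[-0.998, -0.055, 0.001], [-0.055, 0.998, -0.0], [-0.001, -0.0, -1.0]]
wrist_force: [-2.6, -0.2, 4.7]
gripper_width: 0.734
gripper_force: 30.0
```

Request:
{"fn": "step_arm", "kwargs": {"targets": "-0.1 0 0 0;-0.1 0 0 0;0 0 0 0;0 0 0 0"}}

```text
time_s: 11.35
tcp_pos: [0.55, -0.1841, 0.0274]
ee_rot: [[-0.998, -0.055, -0.001], [-0.055, 0.998, -0.0], [0.001, -0.0, -1.0]]
wrist_force: [-4.4, -0.5, 5.2]
gripper_width: 0.73
gripper_force: 30.0
```

Request:
{"fn": "step_arm", "kwargs": {"targets": "-0.1 0 -0.03 0;-0.1 0 0 0;0 0 0 0;0 0 0 0"}}

```text
time_s: 11.68
tcp_pos: [0.5525, -0.1839, 0.0275]
ee_rot: [[-0.998, -0.055, 0.0], [-0.055, 0.998, -0.0], [-0.0, -0.0, -1.0]]
wrist_force: [-3.1, -1.2, 2.6]
gripper_width: 0.733
gripper_force: 30.0
```

Request:
{"fn": "step_arm", "kwargs": {"targets": "-0.1 0 0 0;-0.1 0 0 0;0 0 0 0;0 0 0 0"}}

```text
time_s: 12.02
tcp_pos: [0.5536, -0.1837, 0.0274]
ee_rot: [[-0.999, -0.055, -0.002], [-0.055, 0.999, 0.0], [0.002, 0.0, -1.0]]
wrist_force: [-5.0, -0.2, 4.8]
gripper_width: 0.737
gripper_force: 30.0
```

Request:
{"fn": "step_arm", "kwargs": {"targets": "-0.1 0 0 0;-0.1 0 0 0;0 0 0 0;0 0 0 0"}}

```text
time_s: 12.35
tcp_pos: [0.5536, -0.1837, 0.0274]
ee_rot: [[-0.999, -0.054, -0.006], [-0.054, 0.999, 0.0], [0.006, 0.001, -1.0]]
wrist_force: [-9.2, 0.2, 8.3]
gripper_width: 0.728
gripper_force: 30.0
```

Request:
{"fn": "step_arm", "kwargs": {"targets": "-0.1 0 0 0;-0.1 0 0 0;0 0 0 0;0 0 0 0"}}

```text
time_s: 12.68
tcp_pos: [0.5537, -0.1837, 0.0274]
ee_rot: [[-0.998, -0.054, -0.01], [-0.054, 0.999, 0.001], [0.01, 0.001, -1.0]]
wrist_force: [-11.7, -0.1, 11.1]
gripper_width: 0.734
gripper_force: 30.0
```

Firm contact at the stop. I'll unload the arm, release, and lift clear.

Request:
{"fn": "step_arm", "kwargs": {"targets": "0.2 0 0 0;0.15 0 0 0;0 0 0 0"}}

```text
time_s: 12.93
tcp_pos: [0.5537, -0.1837, 0.0274]
ee_rot: [[-0.999, -0.054, -0.002], [-0.054, 0.999, 0.0], [0.002, 0.0, -1.0]]
wrist_force: [-5.9, 0.4, 4.8]
gripper_width: 0.732
gripper_force: 30.0
```

Request:
{"fn": "step_arm", "kwargs": {"targets": "0 0 0 0;0 0 0 0;0 0 0 0;0 0 0 0;0 0 0 0;0 0 0 0;0 0 -0.5 0;0 0 -1.5 0;0 0 -3 0;0 0 -4 0;0 0 -4 0;0 0 -4 0", "claw": 8.7}}

```text
time_s: 13.93
tcp_pos: [0.5545, -0.1837, 0.1998]
ee_rot: [[-0.998, -0.055, 0.0], [-0.055, 0.998, -0.0], [-0.0, -0.0, -1.0]]
wrist_force: [0.6, -1.1, -0.3]
gripper_width: 0.999
gripper_force: 0.0
```

Request:
{"fn": "step_arm", "kwargs": {"targets": "3 0 -1 0;4 0 0 0;4 0 0 0;2 0 0 0;0 0 0 0;0 0 0 0;0 0 0 0", "claw": 0}}

```text
time_s: 14.52
tcp_pos: [0.426, -0.191, 0.2082]
ee_rot: [[-0.998, -0.055, 0.002], [-0.055, 0.998, -0.0], [-0.002, -0.001, -1.0]]
wrist_force: [-0.1, 0.4, 0.2]
gripper_width: 0.55
gripper_force: 0.0
```

```bash
python3 - <<'E'
from h import *
s=sense();print(s["tcp_pos"],s["wrist_force"],s["gripper_width"])
w=cap("wrist","w4.png")
u=np.array([.9986,.0524,0]);v=np.array([-.0524,.9986,0]);O=np.array([.5725,-.1826,0])
for q in[(-60,32,53),(-60,-32,53),(-130,65,8),(-130,-65,8),(35,55,105),(35,-55,105),(80,0,126)]: print(q,proj(w,O+u*q[0]/1e3+v*q[1]/1e3+[0,0,q[2]/1e3]).round())
E
```

```text
[ 0.42599827 -0.19100572  0.20823696] [-0.05933362  0.36456111  0.21832958] 0.5498691984508272
(-60, 32, 53) [[296. 260.]]
(-60, -32, 53) [[233. 259.]]
(-130, 65, 8) [[324. 182.]]
(-130, -65, 8) [[205. 182.]]
(35, 55, 105) [[321. 371.]]
(35, -55, 105) [[208. 371.]]
(80, 0, 126) [[264. 423.]]
```

View pics/w4.png

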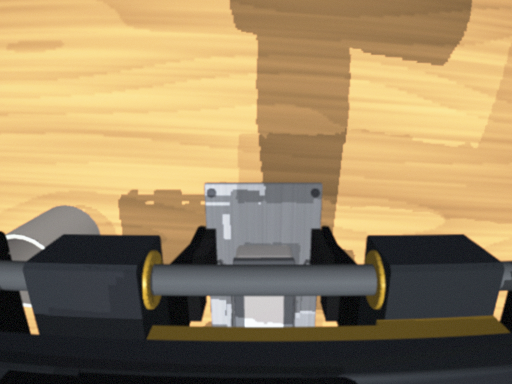

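The plate's front corners (205,184) and (322,184) match my press estimate. The box's near edge is at row ~250, as predicted. I'll check with a gentle push from behind using the shut fingers.

Request:
{"fn": "step_arm", "kwargs": {"targets": "0 0 3 0;0 0 3.5 0;0 0 3.5 0;0 0 3 0;0 0 2.5 0;0 0 1.5 0;0 0 0.6 0;-1.5 0 0 0;-2 0 0 0;-1.5 0 0 0;-0.8 0 0 0;0 0 0 0", "claw": 0}}

```text
time_s: 15.57
tcp_pos: [0.4857, -0.1876, 0.0318]
ee_rot: [[-0.998, -0.056, 0.002], [-0.056, 0.998, -0.0], [-0.002, -0.001, -1.0]]
wrist_force: [-0.0, 0.5, 0.5]
gripper_width: 0.006
gripper_force: 0.0
```

Request:
{"fn": "step_arm", "kwargs": {"targets": "-0.3 0 0 0;-0.3 0 0 0;-0.3 0 0 0;0 0 0 0;0 0 0 0"}}

```text
time_s: 15.98
tcp_pos: [0.4917, -0.1872, 0.0317]
ee_rot: [[-0.999, -0.055, 0.0], [-0.055, 0.999, 0.0], [-0.0, 0.0, -1.0]]
wrist_force: [0.2, -0.0, -0.2]
gripper_width: 0.011
gripper_force: 0.0
```

Request:
{"fn": "step_arm", "kwargs": {"targets": "-0.3 0 0 0;-0.3 0 0 0;-0.2 0 0 0;0 0 0 0;0 0 0 0"}}

```text
time_s: 16.4
tcp_pos: [0.5, -0.1867, 0.0315]
ee_rot: [[-0.998, -0.055, -0.0], [-0.055, 0.998, 0.0], [0.0, 0.0, -1.0]]
wrist_force: [0.1, -0.2, -0.1]
gripper_width: 0.005
gripper_force: 0.0
```

Request:
{"fn": "step_arm", "kwargs": {"targets": "-0.15 0 0 0;-0.15 0 0 0;0 0 0 0;0 0 0 0"}}

```text
time_s: 16.73
tcp_pos: [0.503, -0.1866, 0.0315]
ee_rot: [[-0.998, -0.055, 0.0], [-0.055, 0.998, 0.0], [-0.0, 0.0, -1.0]]
wrist_force: [-0.3, -0.2, 0.5]
gripper_width: 0.005
gripper_force: 0.0
```

Request:
{"fn": "step_arm", "kwargs": {"targets": "-0.15 0 0 0;-0.15 0 0 0;0 0 0 0;0 0 0 0"}}

```text
time_s: 17.07
tcp_pos: [0.5036, -0.1864, 0.0312]
ee_rot: [[-0.999, -0.054, -0.005], [-0.054, 0.999, 0.0], [0.005, 0.001, -1.0]]
wrist_force: [-4.8, -0.5, 3.9]
gripper_width: 0.006
gripper_force: 2.5
```

Request:
{"fn": "step_arm", "kwargs": {"targets": "-0.15 0 0 0;-0.15 0 0 0;0 0 0 0;0 0 0 0"}}

```text
time_s: 17.4
tcp_pos: [0.5036, -0.1864, 0.0309]
ee_rot: [[-0.998, -0.054, -0.011], [-0.054, 0.999, 0.001], [0.011, 0.002, -1.0]]
wrist_force: [-9.3, -0.4, 6.5]
gripper_width: 0.004
gripper_force: 5.0
```

Home confirmed: no motion at 9 N. Now I retreat and go above the button.

Request:
{"fn": "step_arm", "kwargs": {"targets": "0.5 0 0 0;1.5 0 0 0;3 0 0 0;0 0 -2 0;0 0 -4 0;0 0 -4 0;0 0 -4 0;0 0 -3 0;-4 0 0 0;-4 0 0 0;-4 0 0 0;-4 0 0 0"}}

```text
time_s: 18.4
tcp_pos: [0.6213, -0.18, 0.2025]
ee_rot: [[-0.998, -0.055, 0.004], [-0.055, 0.998, -0.0], [-0.004, -0.0, -1.0]]
wrist_force: [-0.2, -1.0, -0.8]
gripper_width: 0.008
gripper_force: 0.0
```

Request:
{"fn": "step_arm", "kwargs": {"targets": "-2.5 0 0 0;-1 0 0 0;0 0 0 0;0 0 0 0;0 0 0 0;0 0 0 0"}}

```text
time_s: 18.9
tcp_pos: [0.653, -0.1785, 0.2021]
ee_rot: [[-0.999, -0.055, 0.001], [-0.055, 0.999, -0.0], [-0.001, -0.0, -1.0]]
wrist_force: [-0.0, 0.4, 0.2]
gripper_width: 0.006
gripper_force: 0.0
```

Request:
{"fn": "step_arm", "kwargs": {"targets": "0 0 2.5 0;0 0 2 0;0 0 1.5 0;0 0 0.8 0;0 0 0.2 0;0 0 0 0;0 0 0 0"}}

```text
time_s: 19.48
tcp_pos: [0.6543, -0.1786, 0.133]
ee_rot: [[-0.998, -0.055, 0.002], [-0.055, 0.998, -0.001], [-0.002, -0.001, -1.0]]
wrist_force: [0.6, -0.2, 0.0]
gripper_width: 0.004
gripper_force: 0.0
```

Request:
{"fn": "step_arm", "kwargs": {"targets": "0 0 0.2 0;0 0 0.2 0;0 0 0.2 0;0 0 0.2 0;0 0 0 0;0 0 0 0"}}

```text
time_s: 19.98
tcp_pos: [0.654, -0.1783, 0.124]
ee_rot: [[-0.998, -0.055, 0.001], [-0.055, 0.998, -0.0], [-0.001, -0.0, -1.0]]
wrist_force: [-0.2, 0.4, 2.3]
gripper_width: 0.003
gripper_force: 1.2
```

Request:
{"fn": "step_arm", "kwargs": {"targets": "0 0 0.15 0;0 0 0.15 0;0 0 0.1 0;0 0 0.1 0;0 0 0 0;0 0 0 0"}}

```text
time_s: 20.48
tcp_pos: [0.654, -0.1783, 0.1188]
ee_rot: [[-0.998, -0.055, 0.001], [-0.055, 0.998, -0.0], [-0.001, -0.0, -1.0]]
wrist_force: [0.4, 0.2, 3.6]
gripper_width: 0.008
gripper_force: 1.9
```

Request:
{"fn": "step_arm", "kwargs": {"targets": "0 0 0.05 0;0 0 0 0;0 0 0 0"}}

```text
time_s: 20.73
tcp_pos: [0.654, -0.1783, 0.1185]
ee_rot: [[-0.998, -0.055, 0.001], [-0.055, 0.998, -0.0], [-0.001, -0.0, -1.0]]
wrist_force: [-0.0, 1.4, 5.8]
gripper_width: 0.007
gripper_force: 2.5
```

Halfway stop reached (force steps up, z stalls). Holding 1.8 s.

Request:
{"fn": "step_arm", "kwargs": {"targets": "0 0 0.02 0;0 0 0 0;0 0 0 0;0 0 0 0;0 0 0 0;0 0 0 0;0 0 0 0;0 0 0 0;0 0 0 0;0 0 0 0;0 0 0 0;0 0 0 0"}}

```text
time_s: 21.73
tcp_pos: [0.654, -0.1783, 0.1185]
ee_rot: [[-0.998, -0.055, 0.001], [-0.055, 0.998, -0.0], [-0.001, -0.0, -1.0]]
wrist_force: [0.4, 1.1, 6.2]
gripper_width: 0.004
gripper_force: 2.8
```

Request:
{"fn": "step_arm", "kwargs": {"targets": "0 0 0 0;0 0 0 0;0 0 0 0;0 0 0 0;0 0 0 0;0 0 0 0;0 0 0 0;0 0 0 0;0 0 0 0"}}

```text
time_s: 22.48
tcp_pos: [0.654, -0.1784, 0.1185]
ee_rot: [[-0.998, -0.055, 0.001], [-0.055, 0.998, -0.0], [-0.001, -0.0, -1.0]]
wrist_force: [0.3, 1.4, 5.9]
gripper_width: 0.007
gripper_force: 2.8
```

Request:
{"fn": "step_arm", "kwargs": {"targets": "0 0 0.2 0;0 0 0.2 0;0 0 0.2 0;0 0 0.2 0;0 0 0.1 0;0 0 0 0;0 0 0 0;0 0 0 0"}}

```text
time_s: 23.15
tcp_pos: [0.6541, -0.1784, 0.1118]
ee_rot: [[-0.998, -0.056, 0.002], [-0.056, 0.998, -0.001], [-0.002, -0.001, -1.0]]
wrist_force: [-3.1, 3.6, 15.0]
gripper_width: -0.002
gripper_force: 6.8
```

Moving down, not yet at the end (.1105 expected).

Request:
{"fn": "step_arm", "kwargs": {"targets": "0 0 0.1 0;0 0 0.1 0;0 0 0 0;0 0 0 0;0 0 0 0"}}

```text
time_s: 23.57
tcp_pos: [0.6541, -0.1784, 0.1103]
ee_rot: [[-0.998, -0.056, 0.002], [-0.056, 0.998, -0.001], [-0.002, -0.001, -1.0]]
wrist_force: [-3.8, 2.6, 15.1]
gripper_width: 0.0
gripper_force: 7.5
```

Request:
{"fn": "step_arm", "kwargs": {"targets": "0 0 0.05 0;0 0 0.05 0;0 0 0 0;0 0 0 0;0 0 0 0"}}

```text
time_s: 23.98
tcp_pos: [0.6541, -0.1784, 0.1103]
ee_rot: [[-0.998, -0.056, 0.002], [-0.056, 0.998, -0.001], [-0.002, -0.002, -1.0]]
wrist_force: [-5.0, 3.1, 18.3]
gripper_width: 0.005
gripper_force: 9.1
```

The end is reached (stalled at 0.1103, 18 N, 16 mm in all). Releasing upwards and clear.

Request:
{"fn": "step_arm", "kwargs": {"targets": "0 0 -0.3 0;0 0 -0.5 0;0 0 -0.7 0;0 0 -1 0;0 0 -2 0;0 0 -3 0;0 0 -3 0;3 0 -3 0;4 0 0 0;4 0 0 0;4 0 0 0;4 0 0 0"}}

```text
time_s: 24.98
tcp_pos: [0.4614, -0.1885, 0.239]
ee_rot: [[-0.999, -0.054, -0.004], [-0.054, 0.999, 0.001], [0.003, 0.001, -1.0]]
wrist_force: [-0.9, -0.9, 0.1]
gripper_width: 0.003
gripper_force: 0.0
```

Request:
{"fn": "step_arm", "kwargs": {"targets": "4 0 0 0;3 0 0 0;0 4 0 0;0 4 0 0;0 4 0 0;0 4 0 0;0 4 0 0;0 4 0 0;0 0 0 0;0 0 0 0;0 0 0 0;0 0 0 0"}}

```text
time_s: 25.98
tcp_pos: [0.381, 0.046, 0.2398]
ee_rot: [[-0.999, -0.053, -0.002], [-0.053, 0.999, -0.001], [0.002, -0.001, -1.0]]
wrist_force: [0.3, -0.1, 0.6]
gripper_width: 0.005
gripper_force: 0.0
```

```bash
python3 - <<'E'
from h import *
s=sense();print(s["tcp_pos"],s["wrist_force"],s["time_s"])
c=cap("scene");t=cap("top")
a=c["frame"][150:270,90:210];b=t["frame"][150:270,260:380]
cv2.imwrite("pics/p2.png",np.hstack([cv2.resize(a,(400,400)),cv2.resize(b,(400,400))]))
E
```

```text
[0.38098293 0.04599586 0.23975817] [ 0.2991269  -0.10848251  0.57321203] 25.9833
```

View pics/p2.png

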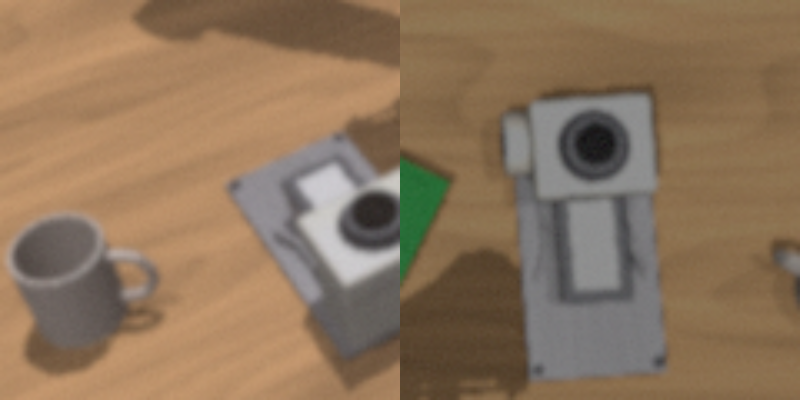

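The box sits square between the rails (crop columns 555–630, near end at row 298), the button is back up at (595,145), and the mug is undisturbed. Handing in.

```bash
python3 -c "
from station import r
print(r.finish_job())"
```

```text
the job is handed in; nothing more can be done
None
```

The food box is in the press against the back stop (it did not move under a 9 N push), the button was held at its halfway stop for about 2 s, then pressed fully down and let back up, and the job was handed in at about 26 s; no verdict came back.

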